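# Unpack unfired clay pots from a flapped carton to the drying tray

### The arm

A 6-joint arm with a two-finger parallel gripper is mounted at the origin on the work surface. World frame = base frame: x ahead of the robot, y to its left, z up, the work surface at z = 0. Lengths are in m, angles in rad, forces in N, time in s.
With the tool pointing down it reaches from about 0.275 to 0.75 m from the base axis. Payload 10.2 kg.
Tool frame: the origin (TCP) lies midway between the tips of the shut fingers; the grasp point (between the pads) lies 19 mm behind it (manip.grip_depth is the distance from the TCP to the grasp point, in m); z points along the fingers, y is the direction in which the jaws open and shut (so a half turn about z gives the same grasp; the last joint's range is limited). The gripper opens to 85 mm and grips with 20 to 120 N. Pads are 22 mm wide; open, the fingers measure 114 mm over their backs; the gripper's body (76 mm by 85 mm) begins 54 mm behind the grasp point. The pads swing forward as they close: fully open they stand 13 mm farther back than shut.
Start: joints at [1.065, 0.313, 1.498, -0, 1.331, -0.223], TCP at [0.147, 0.504, 0.231] pointing down, gripper open.
Joint ranges: [-2.94, 2.94], [-0.97, 2.17], [0.19, 2.56], [-1.23, 4.37], [0.02, 3.11], [-2.88, 2.88]. Speed limits (rad/s): [2.39, 2.39, 3.01, 3.14, 3.14, 3.14].

### API

Orientations are given as a rotation vector (axis times angle).
In Python, from workcell import manip gives the robot as it stands. The module is installed in compiled form; this text tells all that it offers.
- The arm moves only by the tool jog_arm, never from a script. Its argument "steps" is a list that holds one entry, the list of rows, each a list of 5 numbers: the opening, from 0 (shut) to 1 (fully open), then the shift along the tool's x, y, z in mm, then the turn about the tool's z in degrees. A call has 1 to 5 rows; each row is the pose to reach, as a shift and turn from the pose commanded when the call began, along the tool's axes at that moment; what a row does not reach only later rows make up. A row lasts 1/10 s, in which the tool goes at most 50 mm and 8.59 degrees, less where a joint would pass 70% of its speed; a pose out of reach is approached as far as the arm can. A call with a gripper value outside its range is refused whole. The fingers move at their own pace and stop on an object; "force" is the grip in N (left out, the last holds). Time passes only in rows, so rows that repeat a pose let the fingers close. It gives the time, the measured TCP pose, the force and the opening at its end, in the units of the state.
- manip.get_obs(): the state, without advancing time (a new reading comes with each control period).
- manip.read_camera(name): name is "side" or "top"; returns the picture (384x512x3 uint8, blue, green, red); there is no depth.
- manip.camera_info(name): a dict with "fovy" (degrees; the focal length in pixels is half the picture's height over the tangent of half this angle, whatever the lens; pixels are square), "cx", "cy" (the principal point, pixels), "R" (3x3) and "t" (3): a world point X has camera coordinates R X + t. Camera axes: x right, y down, z forward; pixel columns grow to the right and rows downward; lengths in m; the calibration is good to about 2 mm. A picture is of the moment at which its call begins. camera_info takes no time and is no camera call.
- manip.hand_in(): hands the job in, once; it reports no verdict.
The state is a dict: "t": time; "joints": joint angles; "qd": joint speeds; "joint_efforts": joint torques, N m; "eef_pos": TCP position; "orientation": TCP orientation; "wrist_force": force on the tool from outside, world axes, zero at the start; "torque": the same for the moment, N m; "opening": opening from 0.0 (shut) to 1.0 (fully open).
Only numpy, scipy, OpenCV 4.12 (cv2) and the standard library are available. Lean on these libraries where they do the work, as an engineer would, in place of code of your own. Each camera call takes 0.05 s, during which the arm holds its last target. There are 200 camera calls.

### The job

Fold both flaps of the cardboard carton open, well past upright, and move every clay pot in it to the wooden drying tray, upright and with at least a fingertip's width (10 mm) of air between each pot and the next and the tin; then fold both flaps of the empty carton down flat again. The pots are unfired: grip them no harder than about 25 N and set them down, never drop them. Leave the tin and everything else on the bench where it is.

Things in the scene. Friction and masses are not known exactly. Their poses are not given: they have to be found in the camera images.
- carton: brown cardboard carton, fixed to the bench; outside 200 (its x) x 250 (its y) x 58 mm high, walls and floor 4 mm, open top closed by two flaps. Origin: centre of its underside, on the bench (z = 0); it is turned by up to 0.25 rad. Its +x points roughly away from the robot.
- flap_near (a joint): flap on the carton's long top edge nearer the robot; hinge line: carton x = -100 mm, 58 mm above the bench, along the carton's y. Rad: 0 = flat shut, 1.57 = upright, 2.1 = stop, leaning outwards. Stiff cardboard hinge: stays where left, under 1 N at its edge moves it. 4 mm thick, 244 mm long, reaches 70 mm from the hinge, so a 60 mm gap stays between the shut flaps.
- flap_far (a joint): the same flap on the far long edge (hinge line: carton x = +100 mm, 58 mm above the bench); 0 = flat shut, 1.57 = upright, 2.1 = stop, leaning outwards.
- tab_near (a point): grip point on the near flap's pull tab, a block of folded card standing square on the flap's outer face: 34 mm high, 20 mm wide along the hinge, 10 mm thick, halfway along the flap. The point is 55 mm from the hinge line in the flap's underside plane and 28 mm square to it, 10 mm below the tab's end. Pinched across the 20 mm it can turn between the fingers as the flap swings.
- tab_far (a point): the same grip point on the far flap's pull tab.
- tray: shallow open drying tray of pale wood, fixed to the bench; outside 200 (its x) x 270 (its y) x 22 mm high, walls and floor 6 mm. Origin: centre of its underside, on the bench (z = 0).
- tin: round steel tin with a dark lid, 62 mm across, 51 mm high, 0.8 kg, standing in the drying tray. Bystander: stays where it is. Origin: centre of its underside.
- pot1: lidded pot of unfired grey clay, one solid piece: a cylinder 40 mm across, 36 mm high, with a 12 mm wide knob on top (46 mm high in all), about 60 g. Two to four pots stand on the carton's floor (4 mm up), the rest are absent. Brittle: grip its round body at 20 to 25 N. Origin: centre of its underside; z up.
- pot2: lidded pot of unfired grey clay, one solid piece: a cylinder 40 mm across, 36 mm high, with a 12 mm wide knob on top (46 mm high in all), about 60 g. Two to four pots stand on the carton's floor (4 mm up), the rest are absent. Brittle: grip its round body at 20 to 25 N. Origin: centre of its underside; z up.
- pot3: lidded pot of unfired grey clay, one solid piece: a cylinder 40 mm across, 36 mm high, with a 12 mm wide knob on top (46 mm high in all), about 60 g. Two to four pots stand on the carton's floor (4 mm up), the rest are absent. Brittle: grip its round body at 20 to 25 N. Origin: centre of its underside; z up.
- pot4: lidded pot of unfired grey clay, one solid piece: a cylinder 40 mm across, 36 mm high, with a 12 mm wide knob on top (46 mm high in all), about 60 g. Two to four pots stand on the carton's floor (4 mm up), the rest are absent. Brittle: grip its round body at 20 to 25 N. Origin: centre of its underside; z up.
- mug: red mug, 76 mm across, 85 mm high. Bystander on the bench. Origin: on its underside.
- disc_a: flat pale wooden disc, 54 mm across, 12 mm thick. Bystander on the bench. Origin: on its underside.
- disc_b: flat pale wooden disc, 54 mm across, 12 mm thick, on a red sanding sheet. Bystander on the bench. Origin: on its underside.
- bead_jar: small glass jar with a white lid, 52 mm across, 40 mm high. Bystander on the bench. Origin: on its underside.
- spool: spool of wire lying flat, 80 mm across, 24 mm high. Bystander on the bench. Origin: on its underside.
- screwdriver: screwdriver lying on the bench (origin under its middle). Bystander on the bench. Origin: on its underside.
- pliers: small pliers with red handles, 140 mm long, lying on the bench. Bystander on the bench. Origin: on its underside.

How it is judged:
On the way, in this order (a step that is already met when the one before it is completed fails the run):
1. both flaps are folded open, well past upright (over 1.7 rad) (value of joint each of flap_near, flap_far above 1.7 rad), for 0.2 s.
2. every pot stands upright in the tray (x of pot1 in the frame of tray between -0.09 and 0.09 m and y of pot1 in the frame of tray between -0.125 and 0.125 m and z of pot1 in the frame of tray between 0.002 and 0.012 m and angle between each of pot1, pot2, pot3, pot4's own z axis and vertical below 0.12 rad and x of pot2 in the frame of tray between -0.09 and 0.09 m and y of pot2 in the frame of tray between -0.125 and 0.125 m and z of pot2 in the frame of tray between 0.002 and 0.012 m and x of pot3 in the frame of tray between -0.09 and 0.09 m and y of pot3 in the frame of tray between -0.125 and 0.125 m and z of pot3 in the frame of tray between 0.002 and 0.012 m and x of pot4 in the frame of tray between -0.09 and 0.09 m and y of pot4 in the frame of tray between -0.125 and 0.125 m and z of pot4 in the frame of tray between 0.002 and 0.012 m), for 0.2 s.
3. both flaps are folded down again (under 0.25 rad) (value of joint each of flap_near, flap_far below 0.25 rad), for 0.2 s.
At the end, for the whole second after the job is handed in: Every pot stands upright (within 0.12 rad) on the tray's floor inside its walls, at rest, pots with at least 10 mm between them (50 mm centre to centre) and from the tin (61 mm centre to centre); both flaps under 0.25 rad (all of step 2 and all of step 3 and horizontal distance between each of pot2, pot3, pot4 and pot1 above 0.05 m and horizontal distance between each of pot3, pot4 and pot2 above 0.05 m and horizontal distance between pot4 and pot3 above 0.05 m and horizontal distance between each of pot1, pot2, pot3, pot4 and tin above 0.061 m and linear speed of each of pot1, pot2, pot3, pot4 below 0.02 m/s); the robot touches nothing.
It fails at once if a pot is squeezed or pressed by the fingers with more than 60 N in all (about 30 N a finger) (contact force between any of pot1, pot2, pot3, pot4 and the fingers above 60 N).
It fails at once if a pot is dropped: falls free, faster than 0.6 m/s while more than 4 cm above the bench ((linear speed of pot1 above 0.6 m/s and height (world z) of pot1 above 0.04 m and contact force between pot1 and the fingers below 0.01 N) or (linear speed of pot2 above 0.6 m/s and height (world z) of pot2 above 0.04 m and contact force between pot2 and the fingers below 0.01 N) or (linear speed of pot3 above 0.6 m/s and height (world z) of pot3 above 0.04 m and contact force between pot3 and the fingers below 0.01 N) or (linear speed of pot4 above 0.6 m/s and height (world z) of pot4 above 0.04 m and contact force between pot4 and the fingers below 0.01 N)).
It fails at once if a bystander is moved more than 25 mm (distance of any of mug, disc_a, disc_b, bead_jar, spool, screwdriver, pliers, tin from where it was at the start of the episode above 0.025 m).
Of pot1, pot2, pot3, pot4 only 2 to 4 are there at a start; the rules pass over those that are not, and their reading is None.
At some moment in a run one of pot1, pot2, pot3, pot4 may be knocked a few centimetres aside while the robot is not near it.
It also fails if it takes over 210 s, if anything falls off the work surface, if the arm or the gripper's body presses on something with over 40 N, if the wrist force passes 120 N, or if a joint passes its speed limit or range.

## Working session

There is one attempt and no reset: what is moved stays moved. The work goes in short steps, Python scripts to look and compute and a tool call to move; the robot and the scene stay as the last step left them, time stands still between calls to the robot, and variables do not carry over. Pictures are saved under pics/ and viewed, about 12 in all and at most 16, crops included, and the job is handed in when it is done.

Besides the shell and the picture viewer there is one more tool, called after "Emit:" as a command line: name --argument value ..., lists and objects as JSON in quotes. jog_arm: Moves the arm, as the interface text tells. Its arguments: {"type":"object","properties":{"steps":{"type":"array"},"force":{"type":"number"}},"required":["steps"]}

```bash
mkdir -p pics; cat > h.py <<'E'
import numpy as np, cv2
from workcell import manip
def cam(n):
    c=manip.camera_info(n); f=192/np.tan(np.radians(c["fovy"])/2)
    return f,c["cx"],c["cy"],np.array(c["R"]),np.array(c["t"])
def proj(n,X):
    f,cx,cy,R,t=cam(n); p=np.atleast_2d(X)@R.T+t
    return np.c_[cx+f*p[:,0]/p[:,2], cy+f*p[:,1]/p[:,2]]
def ray(n,u,v,z):
    f,cx,cy,R,t=cam(n); d=R.T@np.array([(u-cx)/f,(v-cy)/f,1]); o=-R.T@t
    return o+d*(z-o[2])/d[2]
def snap(n,name,crop=None,s=1.5):
    im=manip.read_camera(n); cv2.imwrite(f"pics/raw_{name}.png",im)
    v=im if crop is None else im[crop[1]:crop[3],crop[0]:crop[2]]
    cv2.imwrite(f"pics/{name}.png",cv2.resize(v,None,fx=s,fy=s,interpolation=cv2.INTER_CUBIC)); return im
E
python3 - <<'E'
from h import *
a=snap("top","top0"); b=snap("side","side0")
for n in("top","side"):
    f,cx,cy,R,t=cam(n);print(n,f,cx,cy,-R.T@t,R[2])
o=manip.get_obs();print(o)
E
```

```text
top 475.30349158103826 259.82379489970066 184.3212107125199 [ 0.34665575 -0.00981673  1.37774818] [ 0.17564644 -0.00331373 -0.98444774]
side 492.1886871343763 254.13384093332672 189.27093219632627 [ 0.39445347 -0.92373058  1.27671623] [ 0.13146881  0.60523033 -0.78511923]
{'t': 0.1, 'joints': array([ 1.06460283e+00,  3.13402748e-01,  1.49831361e+00,  3.60504245e-05,
        1.33104868e+00, -2.23371075e-01]), 'qd': array([-0.00106682, -0.00130123, -0.00273883, -0.00071222, -0.00210784,
       -0.00056769]), 'joint_efforts': array([ 1.91785082e-03, -4.12894964e+01, -2.60139406e+01, -1.89475581e-04,
        2.97876883e-03, -9.20799863e-06]), 'eef_pos': array([0.14638824, 0.50394712, 0.23080575]), 'orientation': array([-4.42726984e-01, -3.10978474e+00,  1.70054140e-03]), 'wrist_force': array([ 0.06016159, -0.18203813,  0.08156988]), 'torque': array([ 0.02754233, -0.07596107,  0.03537306]), 'opening': 1.0015688414624273}
```

View pics/top0.png

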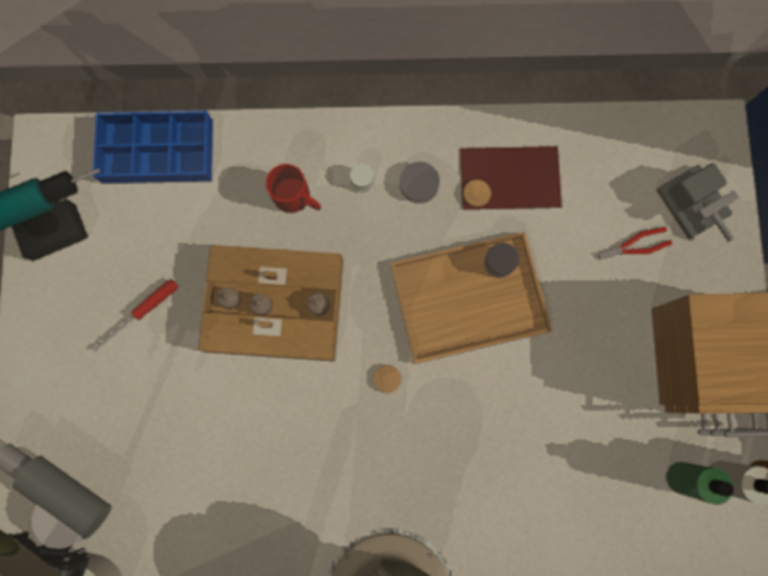

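View pics/side0.png

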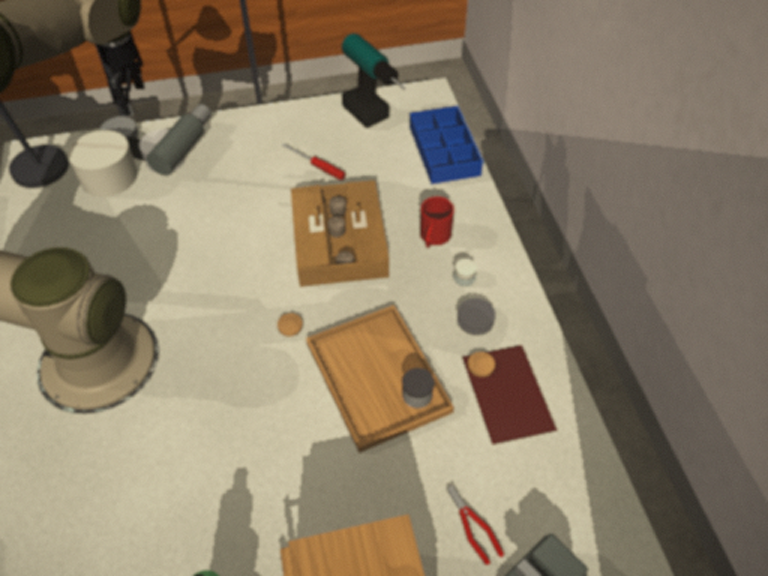

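The top view shows the carton at about (270,303) with three pots in the slot at (228,298), (260,303) and (318,302). The tray is at (470,297) with the tin at (502,258). Discs are at (386,378) and (477,193), the mug is at (288,188), and the screwdriver is left of the carton. I'll measure these next.

```bash
python3 - <<'E'
from h import *
im=cv2.imread("pics/raw_top0.png")
c=cv2.resize(im[145:255,125:375],None,fx=3.2,fy=3.2,interpolation=cv2.INTER_CUBIC);cv2.imwrite("pics/crop0.png",c)
q=lambda L,z:[ray("top",u/1.5,v/1.5,z) for u,v in L]
for nm,L,z in(("carton",[(210,246),(343,255),(335,360),(201,350)],.06),("tray",[(390,263),(525,233),(550,331),(415,361)],.022)):
    P=np.array(q(L,z));d=np.diff(np.r_[P,P[:1]],axis=0)
    print(nm,P[:,:2].round(4).tolist(),P.mean(0).round(4),np.linalg.norm(d,axis=1).round(4),np.degrees(np.arctan2(d[:,1],d[:,0])).round(1))
print("tin",q([(502,256)],.051)); print("discA",q([(386,378)],.012)); print("pots(knob)",q([(228,294),(260,298),(319,297)],.05)); print("mug",q([(288,176)],.085))
hsv=cv2.cvtColor(im,cv2.COLOR_BGR2HSV)
for p in[(270/1.5,300/1.5-20),(300,200),(150,310),(152,198),(212,202)]:print(p,hsv[int(p[1]),int(p[0])])
E
```

```text
carton [[0.6478, 0.3245], [0.6249, 0.073], [0.428, 0.0898], [0.4518, 0.3367]] [0.5381 0.206  0.06  ] [0.2525 0.1976 0.248  0.1964] [-95.2 175.1  84.5  -3.6]
tray [[0.6151, -0.0155], [0.669, -0.2803], [0.4763, -0.3174], [0.4251, -0.0586]] [ 0.5464 -0.1679  0.022 ] [0.2703 0.1962 0.2638 0.1948] [ -78.5 -169.1  101.2   12.8]
tin [array([ 0.61820863, -0.22838553,  0.051     ])]
discA [array([ 0.39484601, -0.00304625,  0.012     ])]
pots(knob) [array([0.55673487, 0.29103693, 0.05      ]), array([0.5477951 , 0.23068993, 0.05      ]), array([0.54725966, 0.1196767 , 0.05      ])]
mug [array([0.77435041, 0.17380062, 0.085     ])]
(180.0, 180.0) [ 17  67 155]
(300, 200) [ 16 138 146]
(150, 310) [ 20  46 160]
(152, 198) [ 16  75 115]
(212, 202) [ 16  73 115]
```

View pics/crop0.png

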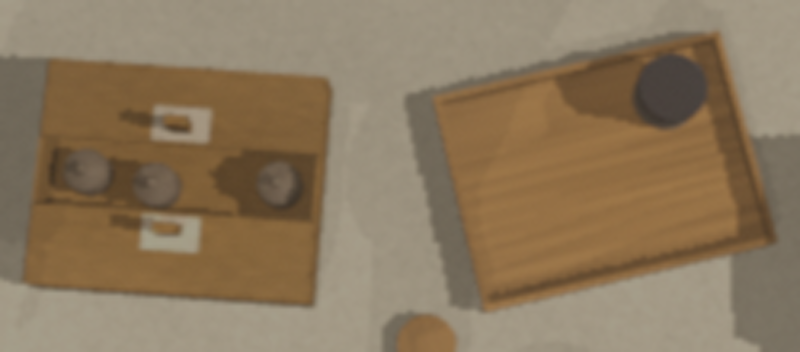

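```bash
cat >> h.py <<'E'
from scipy.spatial.transform import Rotation as Ro
C=np.array([.538,.206]); cyaw=-0.087
T=np.array([.5464,-.168]); tyaw=0.20
def w(o,yaw,x,y): return o+np.array([[np.cos(yaw),-np.sin(yaw)],[np.sin(yaw),np.cos(yaw)]])@np.array([x,y])
def goto(p,jaw=None):
    "p: world TCP, jaw: world yaw of jaw axis"
    o=manip.get_obs(); R=Ro.from_rotvec(o["orientation"]).as_matrix(); d=R.T@(np.array(p)-o["eef_pos"])*1000
    a=0
    if jaw is not None:
        v=R.T@np.array([np.cos(jaw),np.sin(jaw),0]); a=np.degrees(np.arctan2(-v[0],v[1])); a=(a+90)%180-90
    print("to",np.round(p,3),"shift",d.round(1),"turn",round(a,1),"j6",o["joints"][5].round(2)); return d,a
E
python3 - <<'E'
from h import *
c=lambda u,v:(u/3.2+125,v/3.2+145)
print("tabs top:",ray("top",*c(179,124),.096),ray("top",*c(167,226),.096))
print("pred tabs",w(C,cyaw,.045,0),w(C,cyaw,-.045,0))
im=cv2.imread("pics/raw_side0.png")
for x in(-.1,.1):
    for y in(-.125,.125):
        p=proj("side",[*w(C,cyaw,x,y),.06])[0]; cv2.circle(im,tuple((p*8).astype(int)),8,(0,255,0),1,shift=3)
for x in(-.1,.1):
    for y in(-.135,.135):
        p=proj("side",[*w(T,tyaw,x,y),.022])[0]; cv2.circle(im,tuple((p*8).astype(int)),8,(0,0,255),1,shift=3)
for s in(-1,1):
  p=proj("side",[*w(C,cyaw,.045*s,0),.096])[0]; cv2.circle(im,tuple((p*8).astype(int)),8,(255,0,0),1,shift=3)
cv2.imwrite("pics/side_ov.png",cv2.resize(im[110:310,180:310],None,fx=3,fy=3,interpolation=cv2.INTER_CUBIC))
R=Ro.from_rotvec(manip.get_obs()["orientation"]).as_matrix();print(R.round(2))
for s in(-1,1): goto([*w(C,cyaw,.045*s,0),.23],cyaw+np.pi/2)
E
```

```text
tabs top: [0.58168518 0.20194079 0.096     ] [0.49418191 0.21145486 0.096     ]
pred tabs [0.5828298  0.20208994] [0.4931702  0.20991006]
[[-0.96  0.28 -0.  ]
 [ 0.28  0.96 -0.  ]
 [ 0.   -0.   -1.  ]]
to [0.493 0.21  0.23 ] shift [-415.1 -185.6    0.9] turn -11.2 j6 -0.22
to [0.583 0.202 0.23 ] shift [-503.3 -168.1    0.8] turn -11.2 j6 -0.22
```

View pics/side_ov.png

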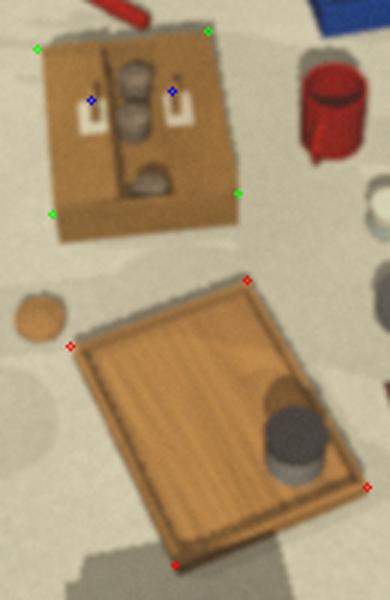

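The carton, tray and tab predictions match in the side view to within 2 px. I'll move above the near tab.

Emit:
jog_arm --steps '[[[1, -45, -20, 0, -5], [1, -90, -40, 0, -11], [1, -135, -60, 0, -11], [1, -180, -80, 0, -11], [1, -225, -100, 0, -11]]]' --force 25

```text
t: 0.6
eef_pos: [0.3357, 0.3438, 0.2312]
orientation: [-0.142, -3.138, 0.0]
wrist_force: [0.2, 0.3, -0.8]
opening: 1.002
```

```bash
python3 - <<'E'
from h import *
goto([*w(C,cyaw,-.045,0),.12],cyaw+np.pi/2)
E
```

```text
to [0.493 0.21  0.12 ] shift [-168.9 -119.1  111.2] turn -0.2 j6 -0.93
```

Emit:
jog_arm --steps '[[[1, -40, -30, 0, 0], [1, -80, -60, 0, 0], [1, -120, -90, 20, 0], [1, -169, -119, 40, 0], [1, -169, -119, 80, 0]]]'

```text
t: 1.1
eef_pos: [0.4966, 0.2089, 0.1526]
orientation: [0.148, 3.131, 0.002]
wrist_force: [0.7, -0.0, -1.0]
opening: 0.995
```

```bash
python3 - <<'E'
from h import *
goto([*w(C,cyaw,-.045,0),.071],cyaw+np.pi/2)
im=snap("top","t1",(120,140,300,260),4)
E
```

```text
to [0.493 0.21  0.071] shift [ 4.1  0.6 81.6] turn -0.4 j6 -1.3
```

View pics/t1.png

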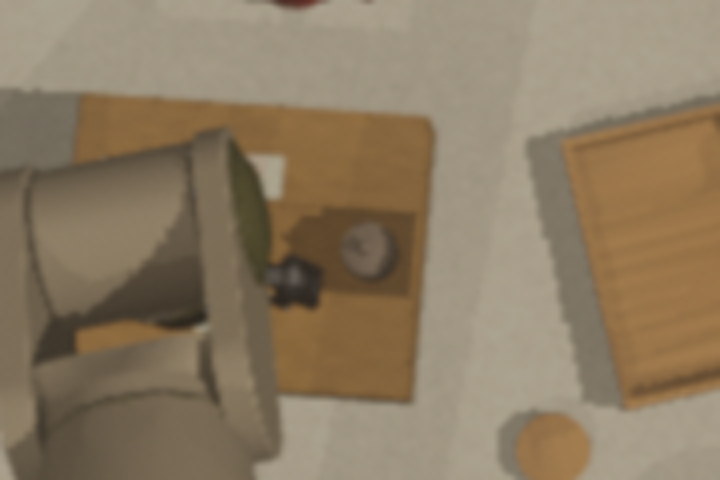

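The arm hides the tab from above (only the finger at (295,280) shows), so I'll rely on the calibration and check by grip opening.

Emit:
jog_arm --steps '[[[1, 4, 0, 40, 0], [1, 4, 0, 81, 0], [0, 4, 0, 81, 0], [0, 4, 0, 81, 0], [0, 4, 0, 81, 0]]]' --force 30

```text
t: 1.65
eef_pos: [0.4893, 0.2124, 0.0727]
orientation: [0.142, 3.135, 0.001]
wrist_force: [-0.5, -0.9, 0.2]
opening: 0.514
```

Emit:
jog_arm --steps '[[[0, 0, 0, 0, 0], [0, 0, 0, 0, 0], [0, 0, 0, 0, 0], [0, 0, 0, 0, 0], [0, 0, 0, 0, 0]]]'

```text
t: 2.15
eef_pos: [0.4896, 0.2152, 0.0725]
orientation: [0.142, 3.133, 0.01]
wrist_force: [3.0, 21.0, 2.1]
opening: 0.227
```

```bash
python3 - <<'E'
from h import *
g=lambda t,s:np.array([-s*.100+s*(.055*np.cos(t)-.031*np.sin(t)),.055*np.sin(t)+.031*np.cos(t)])
for s in(1,-1):
  print("near" if s>0 else "far")
  for t in np.arange(0,2.11,.15):
    d=(g(t,s)-g(0,s))*1000; print(round(t,2),"dx,dz",d.round(0))
p=w(C,cyaw,-.045,0); goto([*p,.071],cyaw+np.pi/2); R=Ro.from_rotvec(manip.get_obs()["orientation"]).as_matrix();print(R.round(3), w([0,0],cyaw,1,0))
print(manip.get_obs()["opening"])
E
```

```text
near
0.0 dx,dz [0. 0.]
0.15 dx,dz [-5.  8.]
0.3 dx,dz [-12.  15.]
0.45 dx,dz [-19.  21.]
0.6 dx,dz [-27.  26.]
0.75 dx,dz [-36.  29.]
0.9 dx,dz [-45.  31.]
1.05 dx,dz [-55.  32.]
1.2 dx,dz [-64.  31.]
1.35 dx,dz [-73.  29.]
1.5 dx,dz [-82.  26.]
1.65 dx,dz [-90.  21.]
1.8 dx,dz [-98.  16.]
1.95 dx,dz [-104.    9.]
2.1 dx,dz [-110.    1.]
far
0.0 dx,dz [0. 0.]
0.15 dx,dz [5. 8.]
0.3 dx,dz [12. 15.]
0.45 dx,dz [19. 21.]
0.6 dx,dz [27. 26.]
0.75 dx,dz [36. 29.]
0.9 dx,dz [45. 31.]
1.05 dx,dz [55. 32.]
1.2 dx,dz [64. 31.]
1.35 dx,dz [73. 29.]
1.5 dx,dz [82. 26.]
1.65 dx,dz [90. 21.]
1.8 dx,dz [98. 16.]
1.95 dx,dz [104.   9.]
2.1 dx,dz [110.   1.]
to [0.493 0.21  0.071] shift [-4.  -4.9  1.5] turn -0.2 j6 -1.29
[[-0.996  0.09   0.006]
 [ 0.09   0.996  0.006]
 [-0.005  0.007 -1.   ]] [ 0.99621789 -0.08689029]
0.22660329106089633
```

The opening of 0.227 (19 mm) means the tab is held. The 21 N side force says the tab sits about 3 mm further in y. I'll swing the near flap along the arc.

Emit:
jog_arm --steps '[[[0, 0, 3, 0, 0], [0, 5, 3, -8, 0], [0, 12, 3, -15, 0], [0, 19, 3, -21, 0], [0, 27, 3, -26, 0]]]'

```text
t: 2.65
eef_pos: [0.4617, 0.218, 0.097]
orientation: [0.143, 3.137, 0.003]
wrist_force: [2.6, 7.8, -8.9]
opening: 0.221
```

Emit:
jog_arm --steps '[[[0, 9, 0, -3, 0], [0, 18, 0, -5, 0], [0, 28, 0, -6, 0], [0, 37, 0, -5, 0], [0, 46, 0, -3, 0]]]'

```text
t: 3.15
eef_pos: [0.4169, 0.2222, 0.1006]
orientation: [0.143, 3.134, 0.003]
wrist_force: [4.8, 5.2, -4.3]
opening: 0.222
```

Emit:
jog_arm --steps '[[[0, 9, 0, 3, 0], [0, 17, 0, 8, 0], [0, 25, 0, 13, 0], [0, 30, 0, 18, 0], [0, 30, 0, 18, 0]]]'

```text
t: 3.65
eef_pos: [0.3863, 0.225, 0.082]
orientation: [0.143, 3.135, 0.003]
wrist_force: [1.9, 6.2, 1.0]
opening: 0.216
```

```bash
python3 - <<'E'
from h import *
im=snap("side","s2",(160,90,330,230),4)
E
```

```text
(no output)
```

View pics/s2.png

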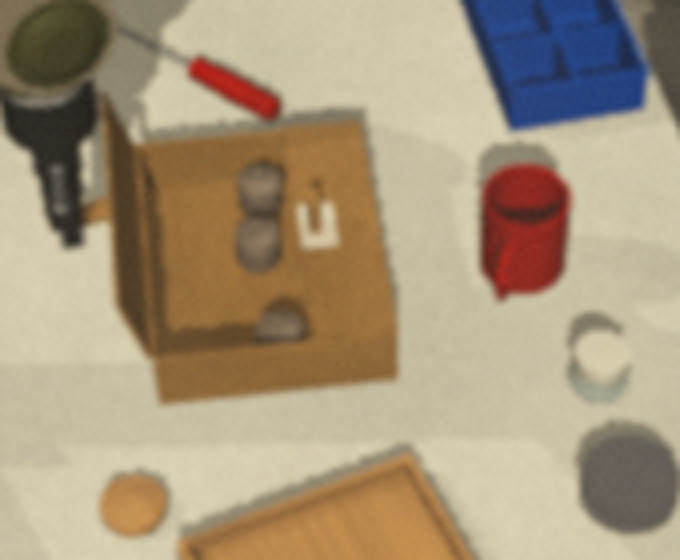

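The near flap is open at about 1.9 rad, with the fingers at (65,200) on its tab. The carton holds three pots. I'll release and go to the far tab.

Emit:
jog_arm --steps '[[[1, 0, 0, 0, 0], [1, 0, 0, 0, 0], [1, 0, 0, 0, 0], [1, 0, 0, -50, 0], [1, 0, 0, -100, 0]]]'

```text
t: 4.2
eef_pos: [0.385, 0.2238, 0.182]
orientation: [-0.143, -3.135, 0.002]
wrist_force: [0.3, 0.7, 0.3]
opening: 1.0
```

```bash
python3 - <<'E'
from h import *
print(manip.get_obs()["opening"])
goto([.583,.205,.18],cyaw+np.pi/2)
E
```

```text
1.000290990361896
to [0.583 0.205 0.18 ] shift [-198.9   -0.7    1.4] turn -0.2 j6 -1.22
```

Emit:
jog_arm --steps '[[[1, -45, 0, 0, 0], [1, -90, 0, 0, 0], [1, -140, 0, 0, 0], [1, -180, 0, 0, 0], [1, -199, 0, 0, 0]]]'

```text
t: 4.7
eef_pos: [0.5864, 0.2051, 0.1805]
orientation: [-0.145, -3.138, 0.001]
wrist_force: [-0.1, 0.7, 1.0]
opening: 1.0
```

Emit:
jog_arm --steps '[[[1, 0, 0, 40, 0], [1, 0, 0, 80, 0], [1, 0, 0, 108, 0], [1, 0, 0, 108, 0]]]'

```text
t: 5.1
eef_pos: [0.5818, 0.2056, 0.0694]
orientation: [-0.143, -3.13, 0.003]
wrist_force: [-0.0, 0.5, -0.2]
opening: 0.998
```

```bash
python3 - <<'E'
from h import *
goto([.583,.205,.071],cyaw+np.pi/2)
E
```

```text
to [0.583 0.205 0.071] shift [-1.2 -0.5 -1.6] turn -0.2 j6 -1.33
```

Emit:
jog_arm --steps '[[[0, 0, 0, -1, 0], [0, 0, 0, -1, 0], [0, 0, 0, -1, 0], [0, 0, 0, -1, 0], [0, 0, 0, -1, 0]]]'

```text
t: 5.6
eef_pos: [0.5843, 0.2069, 0.0751]
orientation: [0.143, 3.137, 0.002]
wrist_force: [-1.0, 0.3, 2.2]
opening: 0.222
```

Emit:
jog_arm --steps '[[[0, 0, 0, 0, 0], [0, 0, 0, 0, 0], [0, 0, 0, 0, 0]]]'

```text
t: 5.9
eef_pos: [0.5842, 0.2068, 0.0749]
orientation: [0.142, 3.138, 0.002]
wrist_force: [-1.8, 4.8, 3.8]
opening: 0.223
```

Held at 0.223. I'll swing the far flap.

Emit:
jog_arm --steps '[[[0, -5, 0, -8, 0], [0, -12, 0, -15, 0], [0, -19, 0, -21, 0], [0, -27, 0, -26, 0], [0, -36, 0, -29, 0]]]'

```text
t: 6.4
eef_pos: [0.6185, 0.2037, 0.1029]
orientation: [-0.142, -3.133, -0.001]
wrist_force: [-7.2, 5.5, 1.6]
opening: 0.228
```

Emit:
jog_arm --steps '[[[0, -9, 0, -2, 0], [0, -19, 0, -3, 0], [0, -28, 0, -2, 0], [0, -37, 0, 0, 0], [0, -46, 0, 3, 0]]]'

```text
t: 6.9
eef_pos: [0.6662, 0.1993, 0.1014]
orientation: [0.142, 3.137, 0.002]
wrist_force: [-2.3, 4.6, 5.2]
opening: 0.225
```

Emit:
jog_arm --steps '[[[0, -8, 0, 5, 0], [0, -16, 0, 10, 0], [0, -22, 0, 16, 0], [0, -22, 0, 16, 0], [0, -22, 0, 16, 0]]]'

```text
t: 7.4
eef_pos: [0.689, 0.1972, 0.0857]
orientation: [0.142, 3.134, 0.002]
wrist_force: [3.3, 3.9, 5.5]
opening: 0.226
```

Emit:
jog_arm --steps '[[[1, 0, 0, 0, 0], [1, 0, 0, 0, 0], [1, 0, 0, 0, 0], [1, 0, 0, -50, 0], [1, 0, 0, -100, 0]]]'

```text
t: 7.9
eef_pos: [0.6869, 0.1963, 0.1841]
orientation: [-0.143, -3.134, 0.001]
wrist_force: [0.6, -1.0, 0.8]
opening: 0.995
```

```bash
python3 - <<'E'
from h import *
im=snap("side","s3",(160,90,330,230),4)
goto([.42,-.05,.2],cyaw)
E
```

```text
to [ 0.42 -0.05  0.2 ] shift [ 246.1 -270.2   -8. ] turn 89.8 j6 -1.36
```

View pics/s3.png

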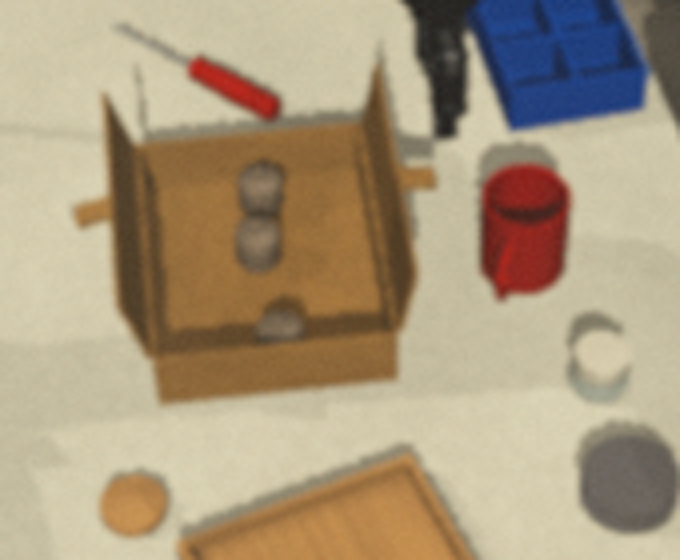

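Both flaps look open. I'll check the angles numerically, then move aside and turn to measure the pots.

Emit:
jog_arm --steps '[[[1, 25, -27, 0, 8], [1, 50, -54, 0, 17], [1, 75, -81, -2, 25], [1, 100, -108, -4, 34], [1, 125, -135, -8, 42]]]'

```text
t: 8.45
eef_pos: [0.5494, 0.0726, 0.1919]
orientation: [-1.266, -2.874, 0.001]
wrist_force: [1.5, -0.3, -0.3]
opening: 0.999
```

```bash
python3 - <<'E'
from h import *
for s in(1,-1):
  for t in(1.6,1.75,1.9,2.05):
    x=.1*s-s*.07*np.cos(t); z=.058+.07*np.sin(t)
    print(s,t,[((proj("side",[*w(C,cyaw,x,y),z])[0]-[160,90])*4).round(0).tolist() for y in(-.122,.122)])
goto([.42,-.05,.2],cyaw)
E
```

```text
1 1.6 [[397.0, 276.0], [356.0, 66.0]]
1 1.75 [[410.0, 276.0], [368.0, 65.0]]
1 1.9 [[423.0, 276.0], [380.0, 66.0]]
1 2.05 [[435.0, 279.0], [391.0, 69.0]]
-1 1.6 [[136.0, 304.0], [118.0, 89.0]]
-1 1.75 [[122.0, 307.0], [106.0, 91.0]]
-1 1.9 [[109.0, 310.0], [94.0, 95.0]]
-1 2.05 [[98.0, 315.0], [83.0, 100.0]]
to [ 0.42 -0.05  0.2 ] shift [  -3.2 -178.2   -8. ] turn 47.4 j6 -0.82
```

Emit:
jog_arm --steps '[[[1, 0, -36, 0, 8], [1, -1, -72, -4, 17], [1, -2, -108, -8, 25], [1, -3, -144, -8, 34], [1, -3, -178, -8, 42]]]'

```text
t: 8.95
eef_pos: [0.421, -0.0505, 0.2002]
orientation: [2.213, 2.23, -0.0]
wrist_force: [0.5, -1.0, 0.1]
opening: 0.997
```

```bash
python3 - <<'E'
from h import *
for n,z in(("wall top",.058),("bottom",0)): print(n,[((proj("side",[*w(C,cyaw,x,-.125),z])[0]-[160,90])*4).round(0).tolist() for x in(-.1,.1)])
for s in(1,-1):
  for t in(1.6,1.75,1.9,2.05):
    x=.1*s-s*(.055*np.cos(t)-.038*np.sin(t)); z=.058+.055*np.sin(t)+.038*np.cos(t)
    print(s,t,((proj("side",[*w(C,cyaw,x,0),z])[0]-[160,90])*4).round(0).tolist())
im=snap("top","t4",(110,120,320,270),3.8)
goto([.42,-.05,.2],cyaw)
E
```

```text
wall top [[147.0, 364.0], [395.0, 337.0]]
bottom [[154.0, 409.0], [395.0, 382.0]]
1 1.6 [421.0, 175.0]
1 1.75 [430.0, 180.0]
1 1.9 [437.0, 185.0]
1 2.05 [444.0, 192.0]
-1 1.6 [82.0, 210.0]
-1 1.75 [74.0, 217.0]
-1 1.9 [67.0, 224.0]
-1 2.05 [62.0, 232.0]
to [ 0.42 -0.05  0.2 ] shift [2.3 1.4 0. ] turn 4.9 j6 -0.4
```

View pics/t4.png

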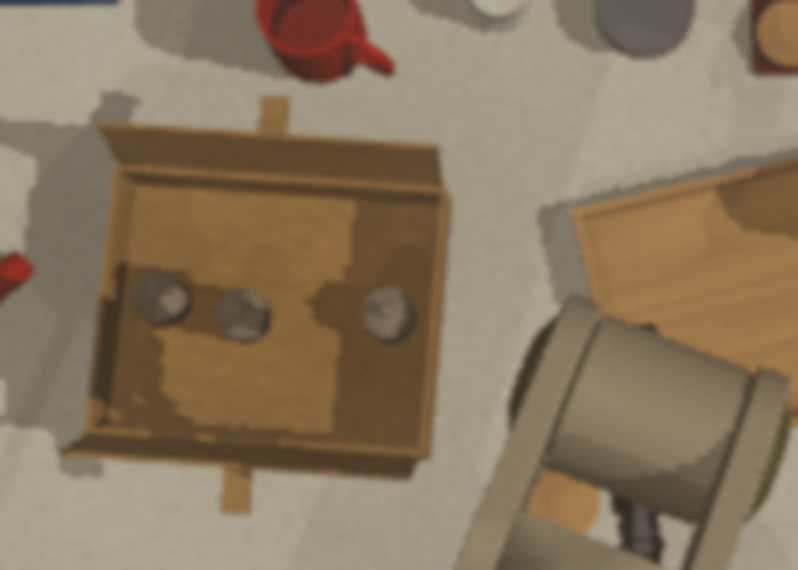

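```bash
sed -i 's/^C=.*/C=np.array([.540,.209]); cyaw=-0.087/' h.py; python3 - <<'E'
from h import *
q=lambda X:((proj("top",X)[0]-[110,120])*3.8).round(0).tolist()
print("corners",[q([*w(C,cyaw,x,y),.058]) for x,y in((.1,.125),(.1,-.125),(-.1,-.125),(-.1,.125))])
for s in(1,-1):
  for t in(1.6,1.7,1.8,1.9,2.0,2.1):
    x=.1*s-s*.07*np.cos(t); z=.058+.07*np.sin(t)
    x2=.1*s-s*(.055*np.cos(t)-.038*np.sin(t)); z2=.058+.055*np.sin(t)+.038*np.cos(t)
    print(s,t,[q([*w(C,cyaw,x,y),z]) for y in(.122,-.122)],"tab",q([*w(C,cyaw,x2,0),z2]))
im=cv2.imread("pics/raw_top0.png")
for u,v in((160,297),(242,315),(387,312)):
    print("pot",ray("top",u/3.8+110,v/3.8+120,.045))
for u,v in((260,186),(258,240),(278,318)):
    print("pot side",ray("side",u/4+160,v/4+90,.040))
E
```

```text
corners [[114.0, 164.0], [447.0, 186.0], [426.0, 454.0], [84.0, 432.0]]
1 1.6 [[94.0, 140.0], [437.0, 162.0]] tab [274.0, 105.0]
1 1.7 [[96.0, 131.0], [438.0, 153.0]] tab [276.0, 100.0]
1 1.8 [[97.0, 122.0], [438.0, 144.0]] tab [277.0, 95.0]
1 1.9 [[99.0, 113.0], [439.0, 135.0]] tab [279.0, 92.0]
1 2.0 [[101.0, 105.0], [440.0, 127.0]] tab [281.0, 89.0]
1 2.1 [[103.0, 98.0], [441.0, 120.0]] tab [282.0, 87.0]
-1 1.6 [[61.0, 428.0], [414.0, 451.0]] tab [236.0, 495.0]
-1 1.7 [[60.0, 438.0], [413.0, 461.0]] tab [237.0, 503.0]
-1 1.8 [[60.0, 448.0], [412.0, 471.0]] tab [237.0, 510.0]
-1 1.9 [[60.0, 458.0], [412.0, 481.0]] tab [238.0, 516.0]
-1 2.0 [[59.0, 467.0], [411.0, 491.0]] tab [239.0, 521.0]
-1 2.1 [[60.0, 477.0], [411.0, 500.0]] tab [240.0, 526.0]
pot [0.5513307  0.29176043 0.045     ]
pot [0.53644074 0.23048125 0.045     ]
pot [0.53632534 0.12254925 0.045     ]
pot side [0.55444983 0.28210544 0.04      ]
pot side [0.54083972 0.21936639 0.04      ]
pot side [0.5406898  0.12937211 0.04      ]
```

The far flap reads about 1.8 rad and the near about 1.83. I'll nudge both further from inside for margin, and segment the pots meanwhile.

```bash
cat >> h.py <<'E'
def pots(n,im,box,smax=70):
    x0,y0,x1,y1=box; c=cv2.GaussianBlur(im[y0:y1,x0:x1],(3,3),0); s=cv2.cvtColor(c,cv2.COLOR_BGR2HSV)
    m=((s[...,1]<smax)).astype(np.uint8); k,l,st,ce=cv2.connectedComponentsWithStats(m)
    for i in range(1,k):
        if 40<st[i,4]<900: print(n,st[i].tolist(),ce[i].round(1)+[x0,y0],"xy@.03",ray(n,ce[i][0]+x0,ce[i][1]+y0,.03)[:2].round(4))
E
python3 - <<'E'
from h import *
a=cv2.imread("pics/raw_top0.png")
import glob
a=cv2.imread("pics/raw_t4.png"); b=cv2.imread("pics/raw_s3.png")
for sm in(60,80): pots("top",a,(140,170,222,236),sm); pots("side",b,(200,123,256,176),sm)
for p in((.06,0,.20),(.06,0,.108),(.118,0,.108),(-.118,0,.108)): goto([*w(C,cyaw,*p[:2]),p[2]],cyaw)
E
```

```text
top [7, 24, 12, 10, 78] [152.4 198.3] xy@.03 [0.5531 0.2942]
top [68, 27, 10, 12, 90] [211.9 202.4] xy@.03 [0.5376 0.1238]
to [0.6   0.204 0.2  ] shift [256.2 180.9  -0.6] turn 4.9 j6 -0.4
to [0.6   0.204 0.108] shift [256.3 181.1  91.4] turn 4.9 j6 -0.4
to [0.658 0.199 0.108] shift [251.4 238.8  91.3] turn 4.9 j6 -0.4
to [0.422 0.219 0.108] shift [271.6   3.7  91.7] turn 4.9 j6 -0.4
```

Emit:
jog_arm --steps '[[[0, 40, 28, 0, 5], [0, 80, 56, 0, 5], [0, 120, 84, 0, 5], [0, 160, 113, 0, 5], [0, 200, 141, 0, 5]]]'

```text
t: 9.5
eef_pos: [0.5613, 0.1543, 0.2]
orientation: [2.301, 2.139, -0.0]
wrist_force: [0.8, -1.0, 1.1]
opening: 0.144
```

Emit:
jog_arm --steps '[[[0, 30, 20, 0, 0], [0, 60, 36, 0, 0], [0, 60, 36, 45, 0], [0, 60, 36, 91, 0], [0, 60, 36, 91, 0]]]'

```text
t: 10.0
eef_pos: [0.5976, 0.2091, 0.1029]
orientation: [-2.296, -2.134, 0.016]
wrist_force: [0.5, 0.3, -0.0]
opening: 0.0
```

```bash
python3 - <<'E'
from h import *
for p in((.118,0,.108),(-.118,0,.108)): goto([*w(C,cyaw,*p[:2]),p[2]],cyaw)
E
```

```text
to [0.658 0.199 0.108] shift [-6.  60.5 -5.8] turn 0.8 j6 0.23
to [0.422 0.219 0.108] shift [  -2.7 -175.4   -3. ] turn 0.8 j6 0.23
```

Emit:
jog_arm --steps '[[[0, 0, 20, -4, 1], [0, 0, 35, -4, 1], [0, 0, 48, -4, 1], [0, 0, 60, -4, 1], [0, 0, 60, -4, 1]]]'

```text
t: 10.5
eef_pos: [0.6621, 0.2047, 0.1155]
orientation: [2.319, 2.116, 0.004]
wrist_force: [0.1, -0.2, 0.4]
opening: -0.005
```

Emit:
jog_arm --steps '[[[0, 0, -45, 0, 0], [0, 0, -90, 0, 0], [0, 0, -140, 0, 0], [0, 0, -185, 0, 0], [0, 0, -205, 0, 0]]]'

```text
t: 11.0
eef_pos: [0.453, 0.2242, 0.1148]
orientation: [2.319, 2.12, 0.0]
wrist_force: [0.3, 0.2, -0.1]
opening: 0.003
```

Emit:
jog_arm --steps '[[[0, 0, -12, 0, 0], [0, 0, -24, 0, 0], [0, 0, -32, 0, 0], [0, 0, -32, 0, 0]]]'

```text
t: 11.4
eef_pos: [0.4241, 0.2268, 0.1138]
orientation: [2.32, 2.119, 0.001]
wrist_force: [0.6, -0.1, -0.0]
opening: 0.001
```

```bash
python3 - <<'E'
from h import *
goto([*w(C,cyaw,.0,0),.108],cyaw)
im=snap("side","s5",(160,90,330,230),4)
E
```

```text
to [0.54  0.209 0.108] shift [ -7.3 117.    5.9] turn -0.2 j6 0.34
```

View pics/s5.png

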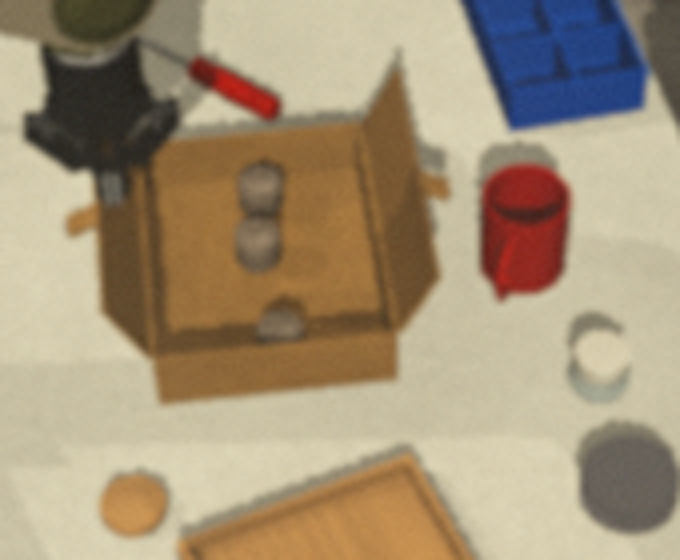

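Both flaps now lean well out (about 2 rad). Pots, from both views: P1 (.554,.293), P2 (.540,.231), P3 (.540,.124). I'll start with P3.

```bash
python3 - <<'E'
from h import *
for p in((.54,.124),(.54,.231),(.554,.293)): goto([*p,.010],cyaw)
E
```

```text
to [0.54  0.124 0.01 ] shift [-91.9 124.  103.7] turn -0.2 j6 0.34
to [0.54  0.231 0.01 ] shift [ 14.7 114.3 103.8] turn -0.2 j6 0.34
to [0.554 0.293 0.01 ] shift [ 77.7 122.7 103.8] turn -0.2 j6 0.34
```

Emit:
jog_arm --steps '[[[0, -20, 45, 0, 0], [0.5, -50, 80, 0, 0], [1, -80, 110, 0, 0], [1, -92, 124, 0, 0], [1, -92, 124, 30, 0]]]' --force 22

```text
t: 11.95
eef_pos: [0.5437, 0.1219, 0.0857]
orientation: [2.319, 2.111, 0.009]
wrist_force: [-0.3, -0.4, 0.3]
opening: 0.68
```

Emit:
jog_arm --steps '[[[1, 0, 0, 25, 0], [1, 0, 0, 50, 0], [1, 0, 0, 74, 0], [1, 0, 0, 74, 0]]]'

```text
t: 12.35
eef_pos: [0.538, 0.124, 0.0066]
orientation: [-2.317, -2.116, 0.007]
wrist_force: [-0.2, -0.1, 0.3]
opening: 1.001
```

```bash
python3 - <<'E'
from h import *
goto([.54,.124,.010],cyaw)
im=snap("side","s6",(200,100,300,180),6)
E
```

```text
to [0.54  0.124 0.01 ] shift [ 0.2  1.9 -3.4] turn -0.2 j6 0.1
```

View pics/s6.png

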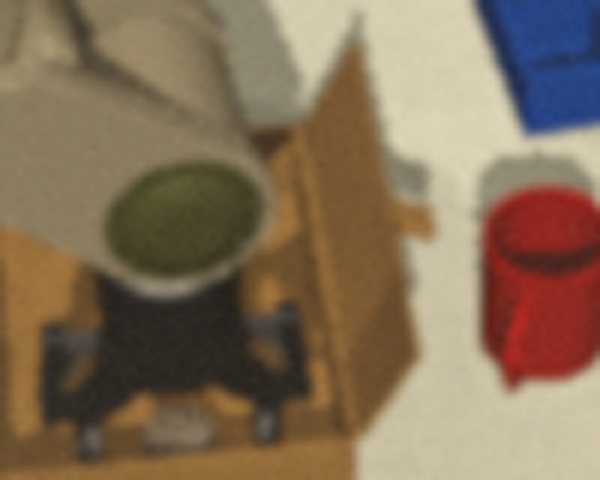

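The fingers at (90,435) and (265,420) straddle P3 at (180,428). I'll close on it.

Emit:
jog_arm --steps '[[[0, 0, 2, -3, 0], [0, 0, 2, -3, 0], [0, 0, 2, -3, 0], [0, 0, 2, -3, 0], [0, 0, 2, -3, 0]]]' --force 22

```text
t: 12.9
eef_pos: [0.5422, 0.1237, 0.0134]
orientation: [2.319, 2.118, 0.002]
wrist_force: [-1.0, -0.1, 6.2]
opening: 0.458
```

Emit:
jog_arm --steps '[[[0, 0, 0, 0, 0], [0, 0, 0, -15, 0], [0, 0, 0, -45, 0], [0, 0, 0, -90, 0], [0, 0, 0, -110, 0]]]'

```text
t: 13.4
eef_pos: [0.543, 0.1238, 0.1263]
orientation: [2.317, 2.116, 0.006]
wrist_force: [-0.1, 0.1, -1.2]
opening: 0.46
```

```bash
python3 - <<'E'
from h import *
for p in((0,.085),(0,.02),(-.03,-.045)): goto([*w(T,tyaw,*p),.0],tyaw)
E
```

```text
to [ 0.53  -0.085  0.   ] shift [-208.9    4.8  126.2] turn -16.7 j6 0.1
to [ 0.542 -0.148  0.   ] shift [-271.2   23.5  126.2] turn -16.7 j6 0.1
to [ 0.526 -0.218  0.   ] shift [-342.    13.3  126.1] turn -16.7 j6 0.1
```

P3 is held at 39 mm. I'll carry it to the far slot of the tray.

Emit:
jog_arm --steps '[[[0, -40, 2, 0, -4], [0, -80, 4, 0, -8], [0, -120, 5, 0, -12], [0, -160, 6, 0, -17], [0, -200, 8, 0, -17]]]'

```text
t: 13.9
eef_pos: [0.5312, -0.0778, 0.1227]
orientation: [1.978, 2.44, 0.0]
wrist_force: [-0.1, 0.2, -1.1]
opening: 0.459
```

Emit:
jog_arm --steps '[[[0, -40, -40, 0, 0], [0, -80, -40, 0, 0], [0, -120, -40, 0, 0], [0, -138, -36, 0, 0], [0, -138, -36, 0, 0]]]'

```text
t: 14.4
eef_pos: [0.5248, -0.2209, 0.1224]
orientation: [1.984, 2.435, -0.0]
wrist_force: [0.2, 0.8, -0.7]
opening: 0.456
```

```bash
python3 - <<'E'
from h import *
print(manip.get_obs()["eef_pos"],manip.get_obs()["opening"])
goto([*w(T,tyaw,-.03,-.045),.0165],tyaw)
E
```

```text
[ 0.52481564 -0.22090244  0.12237815] 0.4564262211328035
to [ 0.526 -0.218  0.016] shift [  2.6   1.6 105.9] turn 0.2 j6 -0.81
```

Emit:
jog_arm --steps '[[[0, 2, 2, 30, 0], [0, 2, 2, 60, 0], [0, 2, 2, 85, 0], [0, 2, 2, 97, 0], [0, 2, 2, 101, 0]]]'

```text
t: 14.9
eef_pos: [0.5258, -0.2155, 0.0206]
orientation: [-1.98, -2.437, 0.0]
wrist_force: [0.1, -0.0, -0.2]
opening: 0.463
```

Emit:
jog_arm --steps '[[[0, 0, 0, 1, 0], [0, 0, 0, 2, 0], [0, 0, 0, 2, 0]]]'

```text
t: 15.2
eef_pos: [0.5265, -0.2165, 0.0202]
orientation: [1.98, 2.437, 0.0]
wrist_force: [-0.3, 0.4, -1.2]
opening: 0.463
```

Emit:
jog_arm --steps '[[[0, 0, 0, 1, 0], [0, 0, 0, 2, 0], [0, 0, 0, 2, 0]]]'

```text
t: 15.5
eef_pos: [0.5261, -0.2163, 0.0173]
orientation: [1.981, 2.438, 0.0]
wrist_force: [-0.1, 0.5, -0.2]
opening: 0.46
```

Emit:
jog_arm --steps '[[[0, 0, 0, 1, 0], [0, 0, 0, 2, 0], [0, 0, 0, 2, 0]]]'

```text
t: 15.8
eef_pos: [0.5262, -0.2164, 0.0155]
orientation: [1.981, 2.438, -0.0]
wrist_force: [-2.0, 0.8, 2.2]
opening: 0.46
```

Contact is felt at TCP z 15.5 mm, so I'll release and rise.

Emit:
jog_arm --steps '[[[0.5, 0, 0, 0, 0], [0.6, 0, 0, 0, 0], [0.75, 0, 0, 0, 0], [0.75, 0, 0, 0, 0], [0.75, 0, 0, -15, 0]]]'

```text
t: 16.3
eef_pos: [0.5252, -0.2157, 0.0289]
orientation: [-1.979, -2.435, 0.0]
wrist_force: [0.5, 0.5, 0.4]
opening: 0.752
```

Emit:
jog_arm --steps '[[[0.75, 0, 0, -45, 0], [0.75, 0, 0, -90, 0], [1, 40, 0, -110, 0], [1, 85, 0, -110, 0], [1, 130, 0, -110, 0]]]'

```text
t: 16.8
eef_pos: [0.4992, -0.0879, 0.1409]
orientation: [1.982, 2.436, 0.001]
wrist_force: [-0.2, 0.5, -0.3]
opening: 1.0
```

```bash
python3 - <<'E'
from h import *
im=snap("side","s7",(190,90,350,310),3)
goto([.540,.231,.13],cyaw)
E
```

```text
to [0.54  0.231 0.13 ] shift [297.5 106.5  11.2] turn 16.9 j6 -0.61
```

View pics/s7.png

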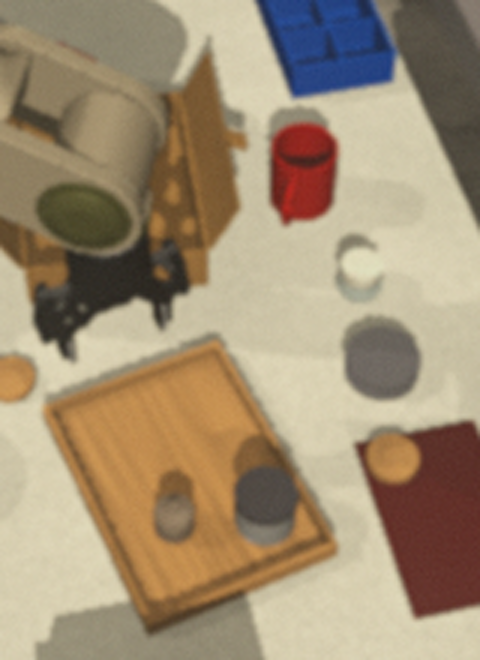

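P3 stands upright in the tray at (175,517), clear of the tin. I'll check numerically whether the remaining pots have moved.

```bash
cat >> h.py <<'E'
def chk(name):
    a=cv2.imread("pics/raw_t4.png"); b=manip.read_camera("top"); cv2.imwrite(f"pics/raw_{name}.png",b)
    for nm,(u,v) in {"P1":(152,198),"P2":(174,203)}.items():
        t=a[v-9:v+10,u-9:u+10]; r=cv2.matchTemplate(b[v-30:v+31,u-30:u+31],t,cv2.TM_CCOEFF_NORMED); _,m,_,l=cv2.minMaxLoc(r); print(nm,round(m,2),l[0]-21,l[1]-21)
E
python3 -c "
from h import *
chk('t8')"
```

```text
P1 0.42 -1 1
P2 0.47 18 10
```

```bash
python3 -c "
from h import *
im=cv2.imread('pics/raw_t8.png');cv2.imwrite('pics/t8.png',cv2.resize(im[120:270,110:390],None,fx=2.8,fy=2.8,interpolation=cv2.INTER_CUBIC))"
```

```text
(no output)
```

View pics/t8.png

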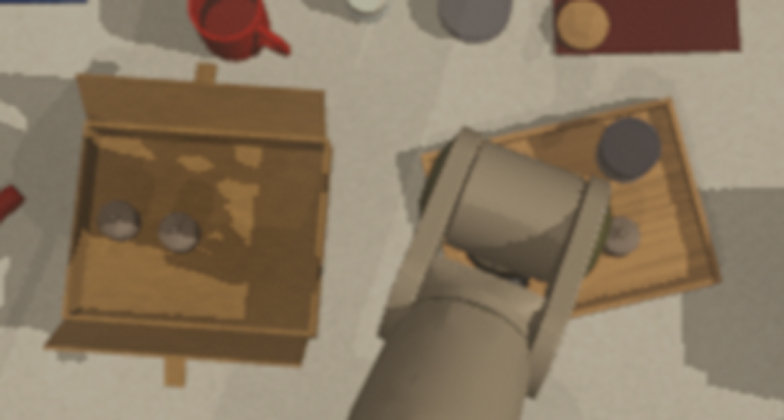

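P1 (119,219) and P2 (179,232) are unmoved. On to P2.

Emit:
jog_arm --steps '[[[1, 45, 16, 0, 4], [1, 90, 32, 0, 8], [1, 135, 48, 0, 12], [1, 180, 64, 0, 17], [1, 225, 80, 0, 17]]]'

```text
t: 17.4
eef_pos: [0.5322, 0.1491, 0.1404]
orientation: [2.323, 2.115, 0.0]
wrist_force: [0.3, -0.2, 1.2]
opening: 1.004
```

```bash
python3 - <<'E'
from h import *
goto([.541,.231,.010],cyaw)
E
```

```text
to [0.541 0.231 0.01 ] shift [ 82.4   1.  130.4] turn -0.4 j6 0.15
```

Emit:
jog_arm --steps '[[[1, 40, 0, 0, 0], [1, 82, 1, 0, 0], [1, 82, 1, 40, 0], [1, 82, 1, 80, 0], [1, 82, 1, 110, 0]]]'

```text
t: 17.9
eef_pos: [0.5398, 0.2289, 0.0279]
orientation: [-2.319, -2.118, 0.003]
wrist_force: [0.5, 0.1, 0.1]
opening: 1.002
```

```bash
python3 - <<'E'
from h import *
goto([.541,.231,.010],cyaw)
E
```

```text
to [0.541 0.231 0.01 ] shift [ 2.2  1.  17.9] turn -0.2 j6 0.29
```

Emit:
jog_arm --steps '[[[1, 2, 1, 18, 0], [1, 2, 1, 18, 0], [0, 2, 1, 18, 0], [0, 2, 1, 18, 0], [0, 2, 1, 18, 0]]]' --force 22

```text
t: 18.4
eef_pos: [0.5422, 0.231, 0.0135]
orientation: [2.319, 2.118, 0.003]
wrist_force: [0.1, -0.4, 0.6]
opening: 0.518
```

Emit:
jog_arm --steps '[[[0, 0, 0, 0, 0], [0, 0, 0, 0, 0], [0, 0, 0, 0, 0], [0, 0, 0, -15, 0], [0, 0, 0, -45, 0]]]'

```text
t: 18.9
eef_pos: [0.5404, 0.2307, 0.0569]
orientation: [-2.319, -2.117, 0.005]
wrist_force: [1.2, 0.2, -0.6]
opening: 0.462
```

Emit:
jog_arm --steps '[[[0, 0, 0, -45, 0], [0, 0, 0, -65, 0], [0, 0, 0, -65, 0]]]'

```text
t: 19.2
eef_pos: [0.543, 0.2314, 0.1265]
orientation: [2.317, 2.116, 0.01]
wrist_force: [-0.2, -0.8, -1.0]
opening: 0.458
```

```bash
python3 - <<'E'
from h import *
for p in((0,.02),(0,.085)): goto([*w(T,tyaw,*p),.0165],tyaw)
E
```

```text
to [ 0.542 -0.148  0.016] shift [-378.5   33.1  109.5] turn -16.7 j6 0.3
to [ 0.53  -0.085  0.016] shift [-316.3   14.5  109.5] turn -16.7 j6 0.3
```

Emit:
jog_arm --steps '[[[0, -40, 4, 0, -4], [0, -80, 8, 0, -8], [0, -120, 12, 0, -12], [0, -165, 15, 0, -17], [0, -210, 18, 0, -17]]]'

```text
t: 19.7
eef_pos: [0.5395, 0.0187, 0.1216]
orientation: [-1.977, -2.44, 0.001]
wrist_force: [0.8, 0.1, -0.6]
opening: 0.464
```

```bash
python3 - <<'E'
from h import *
goto([*w(T,tyaw,0,.02),.0165],tyaw)
E
```

```text
to [ 0.542 -0.148  0.016] shift [-164.2  -31.7  105.1] turn 0.5 j6 -0.39
```

Emit:
jog_arm --steps '[[[0, -40, -8, 0, 0], [0, -85, -16, 0, 0], [0, -130, -26, 0, 0], [0, -164, -32, 0, 0], [0, -164, -32, 20, 0]]]'

```text
t: 20.2
eef_pos: [0.5432, -0.1513, 0.1033]
orientation: [1.984, 2.43, 0.0]
wrist_force: [1.2, 0.2, -1.3]
opening: 0.458
```

Emit:
jog_arm --steps '[[[0, 0, 0, 30, 0], [0, 0, 0, 60, 0], [0, 0, 0, 76, 0], [0, 0, 0, 81, 0], [0, 0, 0, 81, 0]]]'

```text
t: 20.7
eef_pos: [0.5422, -0.1466, 0.0207]
orientation: [-1.98, -2.437, 0.001]
wrist_force: [-0.4, -0.8, -1.2]
opening: 0.458
```

```bash
python3 - <<'E'
from h import *
goto([*w(T,tyaw,0,.02),.0155],tyaw)
E
```

```text
to [ 0.542 -0.148  0.016] shift [-1.8 -0.1  5.2] turn 0.3 j6 -0.68
```

Emit:
jog_arm --steps '[[[0, 0, 0, 2, 0], [0, 0, 0, 3, 0], [0, 0, 0, 4, 0], [0, 0, 0, 4, 0]]]'

```text
t: 21.1
eef_pos: [0.5427, -0.1469, 0.0176]
orientation: [1.981, 2.438, 0.0]
wrist_force: [0.2, 0.6, -0.9]
opening: 0.458
```

Emit:
jog_arm --steps '[[[0, 0, 0, 1, 0], [0, 0, 0, 1, 0], [0, 0, 0, 1, 0]]]'

```text
t: 21.4
eef_pos: [0.5426, -0.1468, 0.0163]
orientation: [1.981, 2.438, -0.0]
wrist_force: [0.4, -0.1, -0.9]
opening: 0.458
```

Emit:
jog_arm --steps '[[[0, 0, 0, 1, 0], [0, 0, 0, 1, 0], [0.5, 0, 0, 1, 0], [0.6, 0, 0, 1, 0], [0.75, 0, 0, 1, 0]]]'

```text
t: 21.9
eef_pos: [0.5426, -0.1468, 0.0152]
orientation: [-1.981, -2.438, 0.0]
wrist_force: [0.5, 0.6, -0.1]
opening: 0.744
```

Emit:
jog_arm --steps '[[[0.75, 0, 0, 0, 0], [0.75, 0, 0, -15, 0], [0.75, 0, 0, -45, 0], [0.75, 0, 0, -90, 0], [1, 0, 0, -120, 0]]]'

```text
t: 22.4
eef_pos: [0.543, -0.147, 0.138]
orientation: [1.98, 2.436, 0.001]
wrist_force: [0.6, 0.0, 0.1]
opening: 0.9
```

```bash
python3 - <<'E'
from h import *
print(manip.get_obs()["eef_pos"])
goto([.555,.293,.13],cyaw)
chk('t9')
E
```

```text
[ 0.54303366 -0.14702634  0.13800648]
to [0.555 0.293 0.13 ] shift [428.3 101.7   7.5] turn 16.8 j6 -0.68
P1 0.62 0 0
P2 0.66 -21 -4
```

P1 is unmoved. Going to P1.

Emit:
jog_arm --steps '[[[1, 45, 10, 0, 4], [1, 90, 20, 0, 8], [1, 135, 30, 0, 12], [1, 180, 40, 0, 17], [1, 225, 52, 0, 17]]]'

```text
t: 22.95
eef_pos: [0.5471, 0.0859, 0.1352]
orientation: [-2.323, -2.115, 0.0]
wrist_force: [1.2, -0.0, -0.4]
opening: 0.999
```

```bash
python3 - <<'E'
from h import *
goto([.555,.293,.010],cyaw)
E
```

```text
to [0.555 0.293 0.01 ] shift [207.  -11.4 125.2] turn -0.4 j6 0.04
```

Emit:
jog_arm --steps '[[[1, 45, -3, 0, 0], [1, 90, -6, 0, 0], [1, 135, -8, 0, 0], [1, 180, -10, 0, 0], [1, 206, -11, 0, 0]]]'

```text
t: 23.45
eef_pos: [0.5546, 0.2933, 0.1348]
orientation: [-2.317, -2.121, -0.0]
wrist_force: [0.1, -0.5, 0.0]
opening: 1.004
```

Emit:
jog_arm --steps '[[[1, 0, 0, 0, 0], [1, 0, 0, 40, 0], [1, 0, 0, 80, 0], [1, 0, 0, 105, 0], [1, 0, 0, 105, 0]]]'

```text
t: 23.95
eef_pos: [0.5532, 0.2888, 0.0266]
orientation: [-2.319, -2.116, 0.01]
wrist_force: [0.5, -0.8, 0.2]
opening: 1.002
```

```bash
python3 - <<'E'
from h import *
goto([.555,.293,.010],cyaw)
E
```

```text
to [0.555 0.293 0.01 ] shift [ 4.4  1.5 16.6] turn -0.3 j6 0.39
```

Emit:
jog_arm --steps '[[[1, 3, 1, 18, 0], [1, 3, 1, 18, 0], [0, 3, 1, 18, 0], [0, 3, 1, 18, 0], [0, 3, 1, 18, 0]]]' --force 22

```text
t: 24.45
eef_pos: [0.5569, 0.2932, 0.0132]
orientation: [2.32, 2.118, 0.002]
wrist_force: [0.1, 0.3, -0.3]
opening: 0.517
```

Emit:
jog_arm --steps '[[[0, 0, 0, 0, 0], [0, 0, 0, 0, 0], [0, 0, 0, 0, 0], [0, 0, 0, -15, 0], [0, 0, 0, -45, 0]]]'

```text
t: 24.95
eef_pos: [0.5553, 0.2926, 0.0565]
orientation: [-2.319, -2.117, 0.006]
wrist_force: [0.0, -0.5, 0.4]
opening: 0.462
```

Emit:
jog_arm --steps '[[[0, 0, 0, -45, 0], [0, 0, 0, -65, 0], [0, 0, 0, -65, 0]]]'

```text
t: 25.25
eef_pos: [0.5579, 0.2936, 0.1267]
orientation: [2.318, 2.116, 0.01]
wrist_force: [-0.6, -0.2, -0.1]
opening: 0.464
```

```bash
python3 - <<'E'
from h import *
for p in((0,.085),): goto([*w(T,tyaw,*p),.0165],tyaw)
E
```

```text
to [ 0.53  -0.085  0.016] shift [-379.6    5.2  109.2] turn -16.7 j6 0.39
```

Emit:
jog_arm --steps '[[[0, -40, 0, 0, -4], [0, -80, 1, 0, -8], [0, -120, 1, 0, -12], [0, -165, 2, 0, -17], [0, -210, 3, 0, -17]]]'

```text
t: 25.75
eef_pos: [0.5395, 0.0822, 0.1217]
orientation: [-1.977, -2.44, 0.001]
wrist_force: [1.6, 0.0, -0.8]
opening: 0.458
```

```bash
python3 - <<'E'
from h import *
goto([*w(T,tyaw,0,.085),.0165],tyaw)
E
```

```text
to [ 0.53  -0.085  0.016] shift [-161.2  -44.2  105.2] turn 0.5 j6 -0.27
```

Emit:
jog_arm --steps '[[[0, -40, -11, 0, 0], [0, -85, -22, 0, 0], [0, -130, -35, 0, 0], [0, -161, -44, 0, 0], [0, -161, -44, 20, 0]]]'

```text
t: 26.25
eef_pos: [0.5308, -0.0869, 0.1034]
orientation: [1.984, 2.431, 0.001]
wrist_force: [0.9, 0.1, -0.5]
opening: 0.463
```

Emit:
jog_arm --steps '[[[0, 0, 0, 30, 0], [0, 0, 0, 60, 0], [0, 0, 0, 76, 0], [0, 0, 0, 83, 0], [0, 0, 0, 83, 0]]]'

```text
t: 26.75
eef_pos: [0.5297, -0.0827, 0.0185]
orientation: [-1.98, -2.436, 0.001]
wrist_force: [-0.2, -0.3, -0.7]
opening: 0.454
```

Emit:
jog_arm --steps '[[[0, 0, 0, 1, 0], [0, 0, 0, 2, 0], [0, 0, 0, 2, 0]]]'

```text
t: 27.05
eef_pos: [0.5305, -0.083, 0.0178]
orientation: [1.981, 2.437, 0.0]
wrist_force: [-0.4, 0.6, -0.4]
opening: 0.461
```

```bash
python3 - <<'E'
from h import *
goto([*w(T,tyaw,0,.085),.0155],tyaw)
E
```

```text
to [ 0.53  -0.085  0.016] shift [-1.5 -1.3  2.3] turn 0.3 j6 -0.58
```

Emit:
jog_arm --steps '[[[0, 0, 0, 2, 0], [0, 0, 0, 2, 0], [0.5, 0, 0, 2, 0], [0.6, 0, 0, 2, 0], [0.75, 0, 0, 2, 0]]]'

```text
t: 27.55
eef_pos: [0.5303, -0.0829, 0.0154]
orientation: [1.981, 2.438, 0.0]
wrist_force: [-0.5, -0.0, 0.1]
opening: 0.745
```

Emit:
jog_arm --steps '[[[0.75, 0, 0, 0, 0], [0.75, 0, 0, -15, 0], [0.75, 0, 0, -45, 0], [0.75, 0, 0, -90, 0], [1, 0, 0, -120, 0]]]'

```text
t: 28.05
eef_pos: [0.5307, -0.0831, 0.138]
orientation: [1.98, 2.436, 0.001]
wrist_force: [1.0, 0.1, 0.1]
opening: 0.898
```

```bash
python3 - <<'E'
from h import *
goto([.385,.224,.182],cyaw+np.pi/2)
im=snap("side","s10",(150,90,330,310),2.7)
E
```

```text
to [0.385 0.224 0.182] shift [330.3 -79.8 -44.6] turn -73.2 j6 -0.58
```

View pics/s10.png

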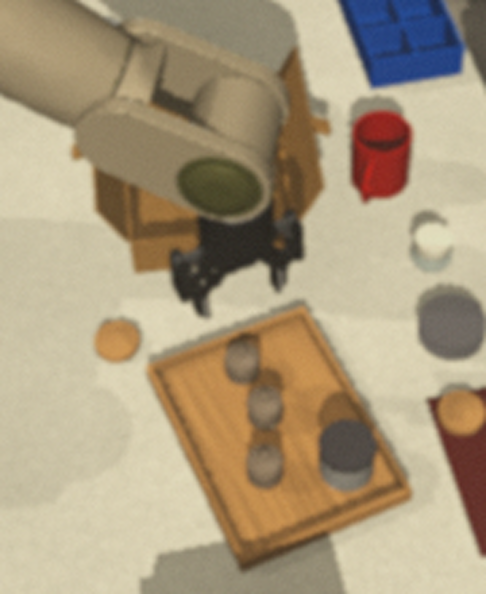

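All three pots stand upright in the tray at (243,357), (265,405) and (265,465), apart from each other and the tin. Now I'll close the flaps by pushing with shut fingers beside each tab, then pressing down.

```bash
python3 - <<'E'
from h import *
goto([*w(C,cyaw,-.19,-.05),.18],cyaw)
E
```

```text
to [0.346 0.176 0.18 ] shift [ 291.8 -128.8  -40.3] turn 16.8 j6 -0.58
```

Emit:
jog_arm --steps '[[[0, 20, -10, -40, 4], [0, 50, -45, -40, 8], [0, 80, -80, -40, 12], [0, 115, -110, -40, 17], [0, 150, -129, -40, 17]]]'

```text
t: 28.6
eef_pos: [0.3712, 0.0383, 0.1751]
orientation: [-2.324, -2.114, 0.0]
wrist_force: [0.5, 1.4, -0.5]
opening: 0.142
```

Emit:
jog_arm --steps '[[[0, 40, 12, 0, 0], [0, 80, 22, 0, 0], [0, 120, 36, 0, 0], [0, 135, 40, 0, 0], [0, 135, 40, 0, 0]]]'

```text
t: 29.1
eef_pos: [0.4255, 0.1698, 0.1749]
orientation: [-2.317, -2.121, 0.0]
wrist_force: [-0.4, -1.9, -0.1]
opening: 0.0
```

```bash
python3 - <<'E'
from h import *
goto([*w(C,cyaw,-.19,-.05),.09],cyaw)
print(manip.get_obs()["eef_pos"])
E
```

```text
to [0.346 0.176 0.09 ] shift [ -1.1 -79.3  84.9] turn -0.1 j6 0.21
[0.42549991 0.16982444 0.17488497]
```

Emit:
jog_arm --steps '[[[0, 0, -40, 0, 0], [0, 0, -80, 0, 0], [0, 0, -80, 0, 0], [0, 0, -80, 40, 0], [0, 0, -80, 78, 0]]]'

```text
t: 29.6
eef_pos: [0.3464, 0.175, 0.097]
orientation: [2.319, 2.116, 0.005]
wrist_force: [0.1, 0.2, -1.2]
opening: 0.0
```

```bash
python3 - <<'E'
from h import *
for p in((-.19,.095),(-.11,.095),(-.06,.088),(-.05,.066)): goto([*w(C,cyaw,p[0],-.05),p[1]],cyaw)
E
```

```text
to [0.346 0.176 0.095] shift [ 0.7 -0.1  2. ] turn -0.3 j6 0.26
to [0.426 0.169 0.095] shift [ 1.1 79.9  2.3] turn -0.3 j6 0.26
to [0.476 0.164 0.088] shift [  1.3 129.9   9.4] turn -0.3 j6 0.26
to [0.486 0.164 0.066] shift [  1.3 139.8  31.5] turn -0.3 j6 0.26
```

Emit:
jog_arm --steps '[[[0, 0, 25, 0, 0], [0, 0, 50, 0, 0], [0, 0, 70, 0, 0], [0, 0, 90, 0, 0], [0, 0, 110, 3, 0]]]'

```text
t: 30.1
eef_pos: [0.4561, 0.1645, 0.0942]
orientation: [-2.321, -2.117, 0.001]
wrist_force: [-1.7, -0.1, 0.3]
opening: 0.0
```

Emit:
jog_arm --steps '[[[0, 0, 15, 2, 0], [0, 0, 28, 8, 0], [0, 0, 30, 16, 0], [0, 0, 30, 24, 0], [0, 0, 30, 27, 0]]]'

```text
t: 30.6
eef_pos: [0.4843, 0.1626, 0.0663]
orientation: [-2.319, -2.117, 0.002]
wrist_force: [0.3, -0.5, 0.4]
opening: 0.002
```

Emit:
jog_arm --steps '[[[0, 0, 0, 1, 0], [0, 0, 0, 1, 0]]]'

```text
t: 30.8
eef_pos: [0.4848, 0.163, 0.0663]
orientation: [-2.32, -2.118, 0.0]
wrist_force: [-0.2, 0.6, 0.4]
opening: 0.007
```

```bash
python3 - <<'E'
from h import *
im=snap("side","s11",(150,90,330,230),4)
goto([*w(C,cyaw,-.05,-.05),.16],cyaw)
E
```

```text
to [0.486 0.164 0.16 ] shift [  0.6   0.8 -93.5] turn -0.2 j6 0.19
```

View pics/s11.png

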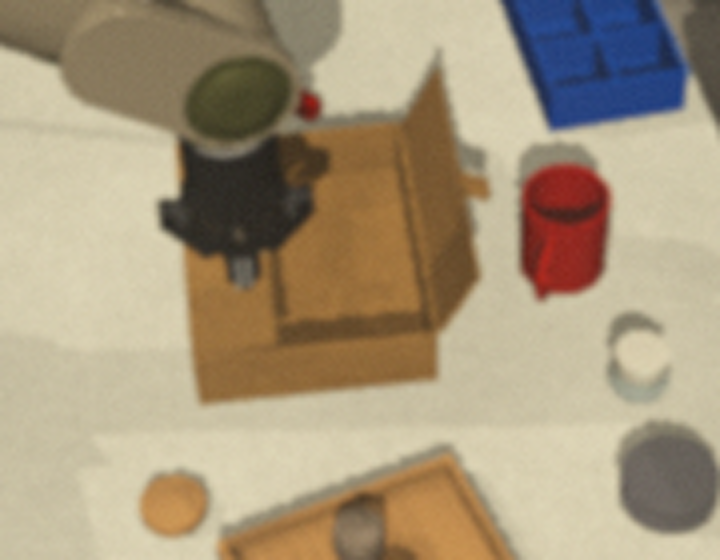

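The near flap is shut under the finger at (240,270). Next is the far flap, from outside.

Emit:
jog_arm --steps '[[[0, 0, 0, -45, 0], [0, 0, 0, -95, 0], [0, 0, 40, -100, 0], [0, 0, 80, -100, 0], [0, 0, 120, -100, 0]]]'

```text
t: 31.35
eef_pos: [0.606, 0.152, 0.1674]
orientation: [2.319, 2.118, 0.002]
wrist_force: [-0.8, 0.2, 0.2]
opening: 0.002
```

Emit:
jog_arm --steps '[[[0, 0, 40, 0, 0], [0, 0, 80, 0, 0], [0, 0, 97, 0, 0], [0, 0, 97, 0, 0]]]'

```text
t: 31.75
eef_pos: [0.7024, 0.1427, 0.1652]
orientation: [-2.321, -2.117, 0.001]
wrist_force: [-0.7, 0.4, -0.7]
opening: -0.002
```

```bash
python3 - <<'E'
from h import *
goto([*w(C,cyaw,.167,-.05),.097],cyaw)
print(manip.get_obs()["joints"].round(2))
E
```

```text
to [0.702 0.145 0.097] shift [ 1.9 -0.5 68.2] turn -0.3 j6 0.13
[ 0.04  0.81  0.88 -0.    1.46  0.13]
```

Emit:
jog_arm --steps '[[[0, 0, 1, 35, 0], [0, 0, 1, 66, 0], [0, 0, 1, 66, 0], [0, 0, -20, 66, 0], [0, 0, -40, 66, 0]]]'

```text
t: 32.25
eef_pos: [0.6613, 0.1471, 0.1027]
orientation: [2.318, 2.117, 0.004]
wrist_force: [1.8, -0.5, 1.8]
opening: 0.003
```

Emit:
jog_arm --steps '[[[0, 0, -20, 0, 0], [0, 0, -40, 0, 0], [0, 0, -60, 3, 0], [0, 0, -72, 7, 0], [0, 0, -76, 14, 0]]]'

```text
t: 32.75
eef_pos: [0.5855, 0.1542, 0.0888]
orientation: [2.318, 2.118, 0.004]
wrist_force: [0.1, 0.4, 0.0]
opening: 0.0
```

Emit:
jog_arm --steps '[[[0, 0, -2, 8, 0], [0, 0, -2, 15, 0], [0, 0, -2, 17, 0], [0, 0, -2, 17, 0]]]'

```text
t: 33.15
eef_pos: [0.5839, 0.1538, 0.0688]
orientation: [-2.32, -2.118, 0.001]
wrist_force: [-0.1, -0.1, 0.5]
opening: 0.001
```

```bash
python3 - <<'E'
from h import *
goto([*w(C,cyaw,.05,-.05),.065],cyaw)
im=snap("side","s12",(150,90,330,310),2.7)
E
```

```text
to [0.585 0.155 0.065] shift [1.1 1.5 3.8] turn -0.2 j6 0.15
```

Now I'll press to 65 mm, then do the same over the near flap, and rise clear.

Emit:
jog_arm --steps '[[[0, 0, 0, 2, 0], [0, 0, 0, 4, 0], [0, 0, 0, 4, 0], [0, 0, 0, 0, 0], [0, 0, 0, -40, 0]]]'

```text
t: 33.7
eef_pos: [0.5815, 0.1537, 0.106]
orientation: [-2.316, -2.114, 0.011]
wrist_force: [-0.1, -0.4, 0.3]
opening: -0.001
```

Emit:
jog_arm --steps '[[[0, 0, -45, 0, 0], [0, 0, -90, 0, 0], [0, 0, -97, 0, 0], [0, 0, -97, 25, 0], [0, 0, -97, 36, 0]]]'

```text
t: 34.2
eef_pos: [0.487, 0.1627, 0.0725]
orientation: [-2.32, -2.118, 0.001]
wrist_force: [1.8, 1.2, 0.1]
opening: -0.001
```

Emit:
jog_arm --steps '[[[0, 0, 0, 3, 0], [0, 0, 0, 5, 0], [0, 0, 0, 5, 0], [0, 0, 0, -30, 0], [0, 0, 0, -75, 0]]]'

```text
t: 34.7
eef_pos: [0.4865, 0.1626, 0.1485]
orientation: [-2.319, -2.117, 0.004]
wrist_force: [1.5, 1.1, 0.7]
opening: 0.0
```

Emit:
jog_arm --steps '[[[0, -45, -10, -40, 0], [0, -90, -40, -60, 0], [0, -130, -70, -60, 0], [0, -170, -100, -60, 0], [0, -200, -130, -60, 0]]]'

```text
t: 35.2
eef_pos: [0.345, -0.02, 0.2091]
orientation: [2.318, 2.117, 0.001]
wrist_force: [1.0, -1.5, -0.6]
opening: -0.003
```

```bash
python3 - <<'E'
from h import *
b=snap("side","s13",(150,90,350,310),2.5); a=snap("top","t13",(120,100,390,270),2.9)
E
```

```text
(no output)
```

View pics/t13.png

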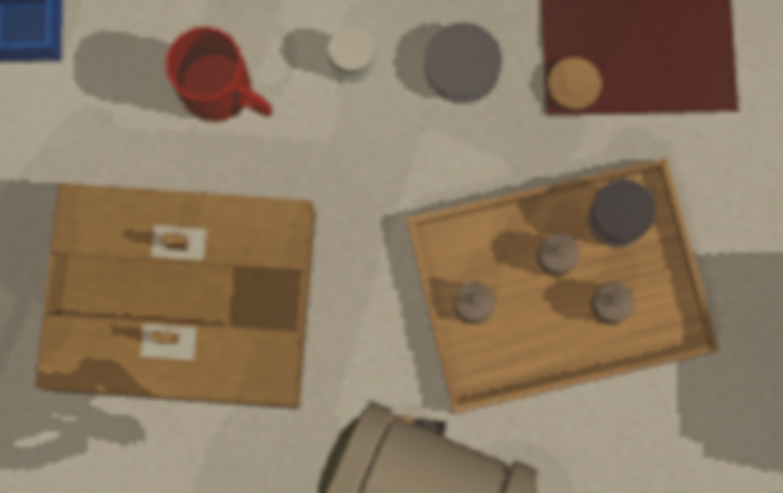

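View pics/s13.png

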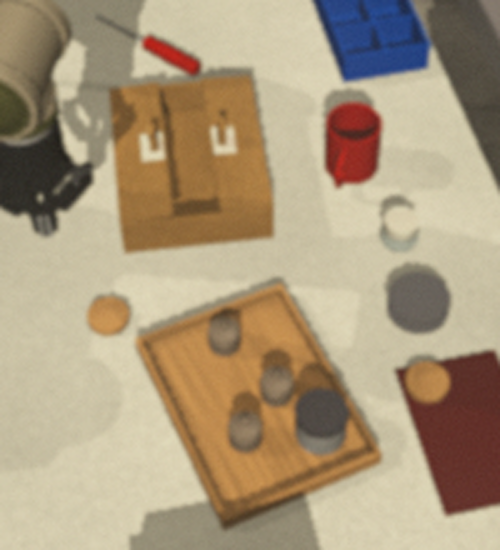

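The flaps are flat and the carton is empty. The middle pot has been knocked: it is now at (558,253) in the top view, nearer the tin at (622,212). I'll measure the gaps.

```bash
python3 - <<'E'
from h import *
a=cv2.imread("pics/raw_t13.png"); b=cv2.imread("pics/raw_s13.png")
A=np.array([ray("top",u/2.9+120,v/2.9+100,.033)[:2] for u,v in((474,302),(558,254),(613,303))])
B=np.array([ray("side",u/2.5+150,v/2.5+90,.028)[:2] for u,v in((225,333),(277,381),(246,428))])
tA=ray("top",622/2.9+120,211/2.9+100,.050)[:2]; tB=ray("side",322/2.5+150,412/2.5+90,.050)[:2]
# grey blobs, sub-pixel, for tin lid and pots (low saturation)
for n,P,t in(("top",A,tA),("side",B,tB)):
    print(n,P.round(4).tolist(),"tin",t.round(4),"d tin",np.linalg.norm(P-t,axis=1).round(4),"d12,23",np.linalg.norm(P[0]-P[1]).round(4),np.linalg.norm(P[1]-P[2]).round(4))
a=cv2.imread("pics/raw_t13.png");h=cv2.cvtColor(a,cv2.COLOR_BGR2HSV)
s=h[160:222,268:360,1]; m=(s<75).astype(np.uint8)
k,l,st,ce=cv2.connectedComponentsWithStats(m)
for i in range(1,k):
    if st[i,4]>25: print(st[i].tolist(),(ce[i]+[268,160]).round(1))
E
```

```text
top [[0.5277, -0.0805], [0.5738, -0.165], [0.5237, -0.2171]] tin [ 0.6123 -0.2277] d tin [0.1699 0.0736 0.0893] d12,23 0.0963 0.0722
side [[0.532, -0.0804], [0.5782, -0.1621], [0.5285, -0.2162]] tin [ 0.6157 -0.2279] d tin [0.1696 0.0757 0.088 ] d12,23 0.0938 0.0735
[0, 0, 54, 13, 358] [286.4 163.7]
[84, 0, 8, 27, 122] [356.7 169.2]
[56, 2, 22, 23, 371] [334.1 172.9]
[41, 28, 9, 5, 26] [312.7 190. ]
```

Both views put the knocked pot about 74 mm from the tin (61 needed), with pot spacings of at least 72 mm (50 needed). Both tabs are back at their starting pixels, so the flaps are shut. Handing in.

```bash
python3 -c "
from h import *
o=manip.get_obs();print(o['t'],o['wrist_force']);print(manip.hand_in())"
```

```text
35.3 [1.17807783 0.67329873 0.29601274]
the job is handed in; nothing more can be done
None
```

The job is handed in at about 35 s of the 210 s limit. I opened both flaps, moved the three pots to the drying tray, and folded both flaps flat again.

- **Flaps open:** I pulled each flap up by its tab to about 1.8 rad, then pushed both further from inside; the picture then looked like about 2 rad.
- **Pots:** There were three. I gripped each at 22 N and set it down without dropping it.
- **Flaps shut:** In the last top view both tabs are within about a pixel of where they started.
- **Knocked pot:** The middle pot was moved a few centimetres in the tray while the robot was away from it. I left it there because both cameras still show it upright, inside the walls and clear of everything.
- **Spacing at the end:** The knocked pot is about 74 mm centre to centre from the tin, where 61 mm is needed. All the pots are at least 72 mm apart, where 50 mm is needed. The two cameras differ by up to about 4 mm in position.
- **Bystanders and arm:** The other objects look unmoved, and the arm is clear of everything. None of the checks failed.

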